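# Clip a brass blank into the filing jig

## Robot

A 6-joint arm with a two-finger parallel gripper is mounted at the origin on the work surface. World frame = base frame: x ahead of the robot, y to its left, z up, the work surface at z = 0. Lengths are in m, angles in rad, forces in N, time in s.
With the tool pointing down it reaches from about 0.35 to 0.85 m from the base axis. Payload 8.1 kg.
Tool frame: the origin (TCP) lies on the centre line of the jaws, within the pads' length; the fingertips stand 17 mm ahead of it and the grasp point (between the pads) lies 2 mm behind it; z points along the fingers, y is the line along which they close (so a half turn about z gives the same grasp; the last joint's range is limited). The gripper opens to 93 mm and grips with 3 to 60 N. Pads are 15 mm wide; open, the fingers measure 128 mm over their backs; the gripper's body (75 mm by 188 mm) begins 65 mm behind the grasp point.
Start: joints at [-1.424, 0.13, 1.488, -0, 1.523, -0.085], TCP at [0.138, -0.584, 0.236] pointing down, gripper open.
Joint ranges: [-2.96, 2.96], [-0.89, 2.26], [0.02, 2.5], [-1.34, 4.48], [0, 2.73], [-2.66, 2.66]. Speed limits (rad/s): [2.39, 2.39, 2.79, 3.14, 3.14, 3.14].

## Interface

Orientations are given as a rotation vector (axis times angle).
In Python, from plant import telemetry, viewer, order gives the robot as it stands.
- The arm moves only by the tool send_rows, never from a script. Its argument "plan" is a list that holds one entry, the list of rows, each a list of 5 numbers: the closure, from -1 (fully open) to 1 (shut), then the shift along the world's x, y, z normalised to -1 to 1, where 1 is 0.2 m, then the turn about the world's z normalised to -1 to 1, where 1 is 60 degrees. A call has 1 to 20 rows; each row is the pose to reach, as a shift and turn from the pose commanded when the call began; what a row does not reach only later rows make up. A row lasts 1/12 s, in which the tool goes at most 41.7 mm and 7.16 degrees, less where a joint would pass 70% of its speed; a pose out of reach is approached as far as the arm can. A call with a number of a shift or a turn outside -1 to 1 is refused whole. A call with a gripper value outside its range is refused whole. The fingers move at their own pace and stop on an object; "force" is the grip in N (left out, the last holds). Time passes only in rows, so rows that repeat a pose let the fingers close. It gives the time, the measured TCP pose, the force, the opening and the grip force at its end, in the units of the state.
- telemetry.read_state(): the state, without advancing time (a new reading comes with each control period).
- viewer.read_camera(name): name is "scene" or "top"; returns (picture, depth): 400x640x3 uint8, blue, green, red; 400x640 float32, m along the optical axis (not along the pixel's ray), 0 where there is no reading.
- viewer.calibration(name): a dict with "camera_matrix" (3x3 intrinsics, pixels), "extrinsics" (4x4, takes a point from camera to world coordinates). Camera axes: x right, y up, looking along -z (the intrinsics and any distortion apply to the point x, -y, -z); pixel columns grow to the right and rows downward; lengths in m; the calibration is good to about 2 mm. A picture is of the moment at which its call begins. calibration takes no time and is no camera call.
- order.close_job(): hands the job in; it is judged then, once.
The state is a dict: "t": time; "q": joint angles; "dq": joint speeds; "joint_torque": joint torques, N m; "tool_pos": TCP position; "orientation": TCP orientation; "force": force on the tool from outside, world axes, zero at the start; "wrist_torque": the same for the moment, N m; "opening": finger opening in m; "gripper_force": force on a finger pad.
Only numpy, scipy, OpenCV 4.12 (cv2) and the standard library are available. Lean on these libraries where they do the work, as an engineer would, in place of code of your own. Each camera call takes 0.05 s, during which the arm holds its last target. There are 200 camera calls.

## Task

Stand the brass blank upright and square in the pocket of the holding jig, then take the spring clip off its storage rail and clip it over the middle of the blank and the jig's fence together, pushed well down so that its jaws squeeze the blank flat against the fence. Leave the clip gripping on its own, and leave the other things on the bench where they are.

Things in the scene. Friction and masses are not known exactly. Their poses are not given: they have to be found in the camera images.
- blank: Brass blank: plain block 60 mm long (y), 16 thick (x), 48 high (z), 0.3 to 0.5 kg, standing upright on a 60 x 16 face on the bench. Origin: centre of its underside. Symmetric: either way round is fine. Grip it by its 16 mm wide ends (60 mm apart) or across its thickness.
- jig: Holding jig fixed to the bench: wooden board 130 x 130, 12 mm thick, with aluminium fence and lips. Origin: centre of its underside, z up. Fence: upright plate x -16 to -8 mm, y -20 to 20, top z 40. Pocket in front of it (+x): floor z 12 (board top), x -8 to 15, y -34 to 34. Lips 6 mm wide, tops z 18, at both pocket ends and at the two front corners; the front is open for y -26 to 26.
- jig_pocket (a point): Centre of the blank's underside when it stands fully home, flat against the fence: in the jig's frame x 0, y 0, z 12 mm. The blank's length lies along the jig's y. The pocket leaves 7 mm of play in front (+x) of this point and 4 mm either way along y; the clip's spring then draws the blank up to the fence.
- rack: Storage rail fixed to the bench: dark wooden foot 90 x 140 x 12 mm with an upright steel strip 10 mm thick (x -5 to 5), 120 mm long (y), top at z 80. Origin: centre of its underside. The clip starts clipped over the strip, its bridge resting on the strip's top.
- clip: Black spring clip, 0.1 to 0.15 kg, like a big clothes peg, jaws down. Origin: inner face of the straight half, at hinge height; z up, y along the hinge, which is at x 14 mm. Straight half: flat plate x -8 to 0, y -15 to 15, z -62 (jaw end) to 44 (handle end). On its +x side the sprung half: bowed jaw below the hinge, leaning handle above. Bridge between them: underside z -6.
- clip_handles (a point): Point in the clip's frame x 6, y 0, z 33 mm: midway between the handles' outer faces when squeezed to the stop (x -8 and 20, upright, parallel, 28 mm apart, z 8 to 44, 30 mm wide). On the rail the sprung handle leans out: 50 mm over both at its top (x 42, z 38). Squeezing opens the jaws; holding the stop takes 15 to 20 N, grip with about 40.
- clip_nose (a point): Centre of the sprung jaw's round rubber nose (radius 4 mm, 28 mm wide), 56 mm below the hinge, pressing toward the straight jaw with 5 to 9 N. Squeezed to the stop, the jaws open 38 mm (clip x 0 to 38); fence plus blank measure 24. With the straight jaw's end on the jig's board the clip's origin is 74 mm above the jig's underside and the bridge clears the blank by 8 mm.
- clip_arm (a joint): The clip's hinge, rad: 0 with jaws shut, 0.7 fully open at its stop; about 0.18 on the rail and 0.42 when clipped over fence and blank.
- dapping_block: steel cube, 50 mm edge, standing on the bench; origin centre of underside. A bystander, to be left where it is.
- flux_jar: small lidded jar, 54 mm diameter, 65 mm high; origin centre of underside. A bystander, to be left where it is.
- mallet: hammer with pale wooden handle, 250 mm long, lying on the bench towards its far side; x axis along it. A bystander, to be left where it is.
- mandrel: tapered round steel ring mandrel, 250 mm long, 26 mm thick, lying on the bench towards its far side; origin at its thick end, z axis along it. A bystander, to be left where it is.
- file: slender hand tool, wooden handle and steel blade, 200 mm long, lying on the bench on the robot's side; x axis along it. A bystander, to be left where it is.
- ring_cup: low white ceramic bowl, 76 mm wide, 35 mm high; origin centre of underside. A bystander, to be left where it is.
- scrap_tray: flat open grey metal tray, 120 x 160 x 25 mm; origin centre of underside. A bystander, to be left where it is.
Not all that is in view belongs to the job. Of the things that look like the blank, the middle-sized one is meant.

How it is judged:
On the way, in this order (a step that is already met when the one before it is completed fails the run):
1. the blank stands in the jig's pocket (x of blank in the frame of jig between -0.004 and 0.012 m and y of blank in the frame of jig between -0.007 and 0.007 m and z of blank in the frame of jig below 0.02 m and angle between the z axis of blank and the z axis of jig, either way round below 0.35 rad), for 0.2 s.
2. the clip grips blank and fence together, well down over the middle (y of blank in the frame of jig between -0.005 and 0.005 m and z of blank in the frame of jig below 0.0145 m and angle between the z axis of blank and the z axis of jig, either way round below 0.05 rad and angle between the y axis of blank and the y axis of jig, either way round below 0.1 rad and x of blank in the frame of jig between -0.003 and 0.003 m and contact force between clip and blank above 3 N and contact force between clip and jig above 3 N and z of clip in the frame of jig below 0.092 m and y of clip in the frame of jig between -0.02 and 0.02 m and value of joint clip_arm above 0.3 rad and angle between clip's own z axis and vertical below 0.2 rad), for 0.2 s.
At the end, for the whole second after the job is handed in: Blank on the pocket floor, centred within 5 mm, upright within 0.05 rad, square within 0.1 rad, against the fence within 3 mm. Clip pressing blank and jig with over 3 N each, origin under 92 mm above the jig's underside, within 20 mm of the fence's middle, upright within 0.2 rad. All at rest (all of step 2 and linear speed of each of clip, blank below 0.02 m/s); the robot touches nothing.
It fails at once if another thing on the bench is shoved more than 40 mm (distance of any of dapping_block, flux_jar, mallet, mandrel, file, ring_cup, scrap_tray from where it was at the start of the episode above 0.04 m).
It also fails if it takes over 61 s, if anything falls off the work surface, if the arm or the gripper's body presses on something with over 40 N, if the wrist force passes 120 N, or if a joint passes its speed limit or range.

## Working session

There is one attempt and no reset: what is moved stays moved. The work goes in short steps, Python scripts to look and compute and a tool call to move; the robot and the scene stay as the last step left them, time stands still between calls to the robot, and variables do not carry over. Pictures are saved under pics/ and viewed, at most 11 in all, crops included, and the job is handed in when it is done.

Besides the shell and the picture viewer there is one more tool, called after "Request:" in YAML: its name, and indented under it one key for each argument. send_rows: Moves the arm, as the interface text tells. Scaled input: -1 to 1 covers 0.2 m each way for a shift and 60 degrees each way for a turn. Its arguments: {"type":"object","properties":{"plan":{"type":"array"},"force":{"type":"number"}},"required":["plan"]}

```bash
mkdir -p pics; cat > h.py <<'E'
import numpy as np, cv2
from plant import telemetry, viewer, order
def shot(n,tag):
    p,d=viewer.read_camera(n); np.savez(f'{tag}.npz',p=p,d=d); cv2.imwrite(f'pics/{tag}.png',p); return p,d
def cloud(n,d):
    c=viewer.calibration(n);K=np.array(c['camera_matrix']);E=np.array(c['extrinsics'])
    v,u=np.mgrid[0:d.shape[0],0:d.shape[1]]
    X=np.stack([(u-K[0,2])/K[0,0]*d,-(v-K[1,2])/K[1,1]*d,-d,np.ones_like(d)],-1)
    return (X@E.T)[...,:3]
E
python3 - <<'E'
from h import *
for n in('scene','top'):
    p,d=shot(n,n+'0'); c=viewer.calibration(n); print(c)
s=telemetry.read_state();print(s)
E
```

```text
{'camera_matrix': array([[508.88476505,   0.        , 323.63104159],
       [  0.        , 508.88476505, 201.14577604],
       [  0.        ,   0.        ,   1.        ]]), 'extrinsics': array([[ 0.36567923, -0.59463471,  0.71602253,  1.42852398],
       [ 0.93067333,  0.24288194, -0.27359736, -0.39155736],
       [-0.01121845,  0.76643194,  0.64222755,  0.88130711],
       [ 0.        ,  0.        ,  0.        ,  1.        ]])}
{'camera_matrix': array([[428.95099749,   0.        , 321.08424728],
       [  0.        , 428.95099749, 203.26307514],
       [  0.        ,   0.        ,   1.        ]]), 'extrinsics': array([[-0.02396855,  0.99665393, -0.07814376,  0.44097161],
       [-0.99962405, -0.02493411, -0.0114039 , -0.05216777],
       [-0.01331419,  0.07784105,  0.99687688,  1.3437333 ],
       [ 0.        ,  0.        ,  0.        ,  1.        ]])}
{'t': 0.1, 'q': array([-1.42440787e+00,  1.31064853e-01,  1.48917111e+00,  1.90973584e-05,
        1.52300294e+00, -8.54090620e-02]), 'dq': array([-0.00038728, -0.00162348, -0.00253444,  0.00106749,  0.001885  ,
       -0.00090997]), 'joint_torque': array([ 1.74177476e-03, -5.61342359e+01, -4.93095767e+01,  7.71908741e-02,
        2.91979912e-02, -7.26333724e-05]), 'tool_pos': array([ 0.13778853, -0.58346569,  0.23470434]), 'orientation': array([-3.11888165e+00, -3.63100302e-01,  4.88576466e-05]), 'force': array([ 0.21902347, -0.09781919, -0.69564077]), 'wrist_torque': array([-0.00344832, -0.02738285,  0.0386361 ]), 'gripper_force': 0.0, 'opening': 0.09278755300510155}
```

View pics/scene0.png

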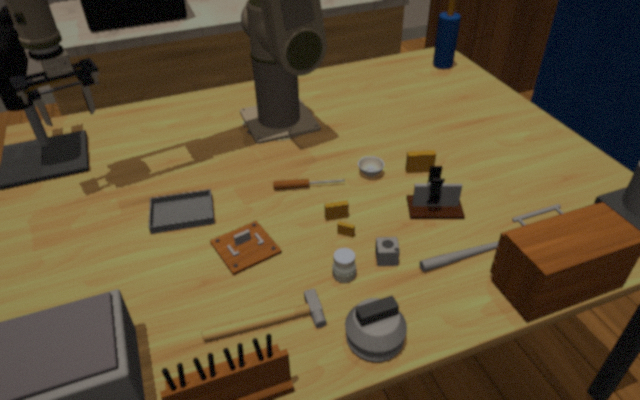

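View pics/top0.png

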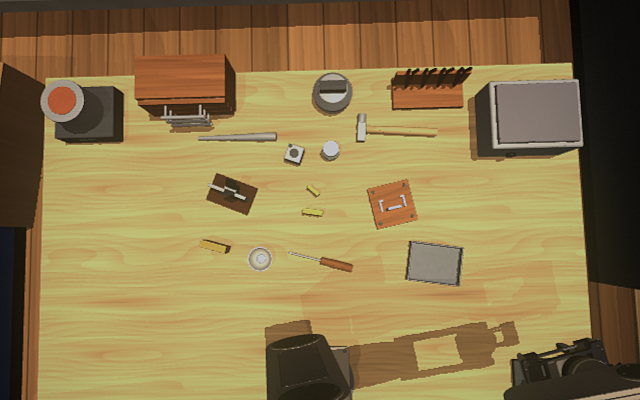

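Three brass blocks. In the top view they are large at (213,246), middle at (313,212) and small at (313,190). The middle one measures about 20 px ≈ 60 mm, so it should be the one meant. I'll confirm it in a crop and measure.

```bash
cat > m.py <<'E'
from h import *
def rect(pts):
    r=cv2.minAreaRect((pts[:,:2]*1000).astype(np.float32)); return [np.round(x,1) for x in (np.array(r[0]),np.array(r[1]),r[2])]
for n in('scene','top'):
    z=np.load(n+'0.npz');p,d=z['p'],z['d'];C=cloud(n,d);X=C.reshape(-1,3)
    bench=C[(C[...,0]>.3)&(C[...,0]<.6)&(abs(C[...,2])<.01)&(abs(C[...,1])<.4)]
    A=np.c_[bench[:,:2],np.ones(len(bench))];print(n,'bench plane',np.linalg.lstsq(A,bench[:,2],rcond=None)[0])
    hsv=cv2.cvtColor(p,cv2.COLOR_BGR2HSV)
    m=((C[...,2]>.012)&(C[...,2]<.2)&(C[...,0]>.25)&(C[...,0]<.75)&(abs(C[...,1])<.4)).astype(np.uint8)
    k,L,S,_=cv2.connectedComponentsWithStats(m)
    for i in range(1,k):
        if S[i,4]<15: continue
        P=C[L==i];top=P[P[:,2]>P[:,2].max()-.01]
        print(S[i],'zmax %.3f'%np.percentile(P[:,2],98),'all',rect(P),'top',rect(top))
t=cv2.imread('pics/top0.png');s=cv2.imread('pics/scene0.png')
r=lambda im,x,y,w,h:cv2.resize(im[y:y+h,x:x+w],(400,300),interpolation=cv2.INTER_CUBIC)
cv2.imwrite('pics/crops.png',np.vstack([np.hstack([r(t,280,170,80,60),r(t,352,174,80,60)]),np.hstack([r(t,192,164,80,60),r(s,395,150,80,60)])]))
E
python3 m.py
```

```text
scene bench plane [ 0.00064589 -0.001511   -0.00030248]
[ 405  150   59   68 2025] zmax 0.125 all [array([521.6, 266.8]), array([138.3, 233.3]), np.float64(68.1)] top [array([591.7, 227.8]), array([28.8, 53.6]), np.float64(68.5)]
[358 157  26  19 339] zmax 0.036 all [array([381.7, 152.4]), array([71. , 75.5]), np.float64(65.4)] top [array([381.7, 152.4]), array([71. , 75.5]), np.float64(65.4)]
[273 179  60  11 307] zmax 0.027 all [array([370. , -48.5]), array([164.6,  26. ]), np.float64(74.7)] top [array([360.6, -79.6]), array([97.4, 24.9]), np.float64(77.0)]
[334 180  11   2  19] zmax 0.018 all [array([396.8,  49.4]), array([27.9,  7.6]), np.float64(67.7)] top [array([396.8,  49.4]), array([27.9,  7.6]), np.float64(67.7)]
[170 189  44  38 382] zmax 0.027 all [array([ 357.9, -354. ]), array([107.5, 128.4]), np.float64(82.3)] top [array([ 358. , -353.5]), array([106.6, 128.5]), np.float64(82.5)]
[324 201  25  17 341] zmax 0.050 all [array([520.2, -11.1]), array([61.4, 22. ]), np.float64(81.4)] top [array([520.1, -11.3]), array([61. , 21.6]), np.float64(81.8)]
[421 208   9   7  18] zma
[... 3551 characters left out ...]
119.8]), np.float64(81.5)]
[426 243  16   3  22] zmax 0.030 all [array([ 411.5, -376.7]), array([44.5,  3.7]), np.float64(81.5)] top [array([ 411.6, -376.7]), array([44.5,  3.5]), np.float64(81.5)]
[248 247  25  25 338] zmax 0.040 all [array([378.6, 152.2]), array([73.9, 72.7]), np.float64(88.4)] top [array([379.7, 151.8]), array([72.5, 72.7]), np.float64(16.5)]
[290 252  18   6  33] zmax 0.020 all [array([388.1,  36.3]), array([54.3,  5.8]), np.float64(74.8)] top [array([388.1,  36.3]), array([54.3,  5.8]), np.float64(74.8)]
[309 257  44  15 282] zmax 0.029 all [array([362.1, -61.5]), array([135.9,  25.3]), np.float64(73.2)] top [array([356.5, -80.1]), array([97. , 19.1]), np.float64(70.8)]
```

View pics/crops.png

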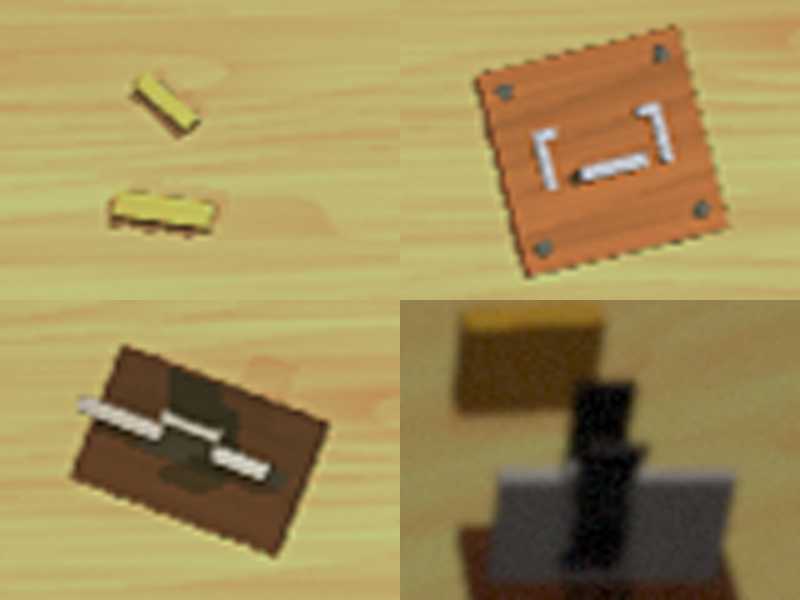

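Confirmed: the middle block (crop top-left, lower piece) measures 59.6 x 16 x ~50 mm at about (0.519,-0.011), with its length at 80.5°. The jig is at about (0.539,-0.258), with x at 12.5°. I'm moving over the blank, then checking which way the clip faces.

Request:
send_rows:
  plan:
    - [[-1, 0.635, 0.955, 0, -0.38], [-1, 0.635, 0.955, 0, -0.38], [-1, 0.635, 0.955, 0, -0.38], [-1, 0.635, 0.955, 0, -0.38], [-1, 0.635, 0.955, 0, -0.38], [-1, 0.635, 0.955, 0, -0.38]]

```text
t: 0.6
tool_pos: [0.2665, -0.3895, 0.2352]
orientation: [-3.129, 0.258, -0.001]
force: [0.3, -1.0, -0.1]
opening: 0.093
gripper_force: 0.0
```

```bash
python3 - <<'E'
from h import *
a=np.radians(-22);e=np.array([np.cos(a),np.sin(a)]);f=np.array([-e[1],e[0]])
for n in('scene','top'):
    z=np.load(n+'0.npz');d=z['d'];C=cloud(n,d).reshape(-1,3);p=z['p'].reshape(-1,3)
    m=(abs(C[:,0]-.58)<.1)&(abs(C[:,1]-.235)<.1)&(C[:,2]>.07)
    P=C[m];u=(P[:,:2]-[.59,.229])@e*1000;v=(P[:,:2]-[.59,.229])@f*1000
    print(n)
    o=np.argsort(u)
    for i in o[::2 if n=='top' else 6]:print('%.0f %.0f %.0f %s'%(u[i],v[i],P[i,2]*1000,p[m][i].sum()),end=' | ')
    print()
    st=P[(P[:,2]<.095)]; r=cv2.minAreaRect((st[:,:2]*1000).astype(np.float32));print('strip',r)
    hi=P[(P[:,2]>.1)]; r=cv2.minAreaRect((hi[:,:2]*1000).astype(np.float32));print('handles',r)
E
```

```text
scene
-28 -14 72 296 | -23 -1 129 173 | -21 3 131 176 | -19 -16 120 97 | -19 14 120 170 | -19 6 123 45 | -18 5 95 69 | -18 2 95 77 | -18 10 114 42 | -18 -15 93 218 | -17 -11 102 27 | -17 -12 131 62 | -17 -10 131 69 | -17 -1 115 38 | -16 -37 78 376 | -16 -7 128 13 | -16 0 128 49 | -16 -6 100 24 | -16 -7 125 2 | -16 -13 113 61 | -15 -10 126 40 | -15 -9 104 7 | -15 -4 101 62 | -15 4 117 33 | -15 13 126 147 | -15 1 117 8 | -14 -11 117 59 | -14 0 105 42 | -14 -9 117 0 | -14 4 130 11 | -13 -40 80 380 | -13 -5 109 20 | -12 4 109 14 | -12 57 77 316 | -12 -11 91 108 | -11 61 81 354 | -10 -25 83 383 | -9 -48 83 363 | -9 -20 80 310 | -8 -25 74 206 | -8 -30 78 268 | -8 -20 78 255 | -7 33 78 244 | -7 -18 78 218 | -7 25 82 319 | -7 31 75 186 | -7 69 72 249 | -6 -43 79 271 | -6 46 76 185 | -6 47 82 321 | -6 28 73 169 | -5 53 80 239 | -5 23 77 165 | -5 48 73 175 | -5 22 80 236 | -4 18 71 127 | -4 -34 81 268 | -4 -43 71 170 | -3 65 78 196 | -3 -18 75 150 | 0 41 81 168 | 2 -2 83 32 | 3 8 80 50 | 4 -17 84 151 | 6 7 85 27 | 6 -11 89 63 | 7 10 80 46 | 8 -7 80 8 | 8 4 90 48 | 9 -7 91 25 | 10 -13 82 58 | 1
[... 2592 characters left out ...]
11 10 107 131 | 11 -15 79 129 | 12 7 111 135 | 12 -15 96 137 | 13 -11 108 132 | 13 -6 113 137 | 13 -15 113 132 | 14 -9 114 136 | 14 5 119 134 | 15 -16 103 133 | 15 12 119 127 | 16 -6 117 135 | 16 -15 116 136 | 17 -8 115 134 | 17 -4 123 131 | 17 13 121 127 | 18 3 122 128 | 18 9 123 130 | 19 -0 125 138 | 19 6 123 136 | 20 -16 116 154 | 20 -12 123 135 | 21 -5 123 137 | 21 -15 126 135 | 22 -8 124 133 | 22 -16 119 159 | 23 -11 125 132 | 23 -5 124 133 | 24 -14 124 143 | 25 -7 121 132 | 
strip ((584.0065307617188, 242.3005828857422), (117.36422729492188, 37.05614471435547), 81.8331298828125)
handles ((589.3575439453125, 227.8455047607422), (31.299306869506836, 49.22734451293945), 68.97811889648438)
```

The clip's x axis points at -22° (world), and its origin is at about (0.575,0.234). Now on to the blank.

Request:
send_rows:
  plan:
    - [[-1, 0.635, 0.955, 0, 0], [-1, 0.635, 0.955, 0, 0], [-1, 0.635, 0.955, 0, 0], [-1, 0.635, 0.955, 0, 0], [-1, 0.635, 0.955, 0, 0], [-1, 0.635, 0.955, 0, 0]]

```text
t: 1.1
tool_pos: [0.3932, -0.1984, 0.2354]
orientation: [-3.13, 0.257, -0.001]
force: [-0.2, -0.4, -0.0]
opening: 0.0934
gripper_force: 0.0
```

Request:
send_rows:
  plan:
    - [[-1, 0.635, 0.955, 0, 0], [-1, 0.635, 0.955, 0, 0], [-1, 0.635, 0.955, 0, 0], [-1, 0.635, 0.955, 0, 0], [-1, 0.635, 0.955, 0, 0], [-1, 0.635, 0.955, 0, 0], [-1, 0.635, 0.955, -0.7, 0], [-1, 0.635, 0.955, -0.7, 0], [-1, 0.635, 0.955, -0.7, 0], [-1, 0.635, 0.955, -0.7, 0], [-1, 0.635, 0.955, -0.7, 0], [-1, 0.635, 0.955, -0.7, 0]]

```text
t: 2.1
tool_pos: [0.5179, -0.0108, 0.0948]
orientation: [-3.131, 0.261, 0.004]
force: [0.0, -0.4, 1.0]
opening: 0.0931
gripper_force: 0.0
```

Request:
send_rows:
  plan:
    - [[-1, 0.005, 0, -0.33, 0], [-1, 0.005, 0, -0.33, 0], [-1, 0.005, 0, -0.33, 0], [-1, 0.005, 0, -0.33, 0], [1, 0.005, 0, -0.33, 0], [1, 0.005, 0, -0.33, 0], [1, 0.005, 0, -0.33, 0], [1, 0.005, 0, -0.33, 0], [1, 0.005, 0, -0.33, 0], [1, 0.005, 0, -0.33, 0], [1, 0.005, 0, -0.33, 0], [1, 0.005, 0, -0.33, 0]]
  force: 35

```text
t: 3.1
tool_pos: [0.5205, -0.0107, 0.0304]
orientation: [-3.13, 0.261, -0.002]
force: [-0.7, 1.7, 6.6]
opening: 0.0599
gripper_force: 35.0
```

Request:
send_rows:
  plan:
    - [[1, 0, 0, 0.01, 0], [1, 0, 0, 0.4, 0], [1, 0, 0, 0.4, 0], [1, 0, 0, 0.4, 0], [1, 0, 0, 0.4, 0], [1, 0, 0, 0.4, 0]]

```text
t: 3.6
tool_pos: [0.5187, -0.0109, 0.1082]
orientation: [3.131, -0.261, -0.003]
force: [-0.5, -0.3, -4.9]
opening: 0.0595
gripper_force: 35.0
```

```bash
python3 - <<'E'
from h import *
from scipy.spatial.transform import Rotation as R
s=telemetry.read_state();r=R.from_rotvec(s['orientation']).as_matrix();print(s['tool_pos'],r.round(3),s['opening'],s['gripper_force'],s['force'])
p,d=shot('scene','scene1')
c=viewer.calibration('scene');K=c['camera_matrix'];X=np.linalg.inv(c['extrinsics'])@np.r_[s['tool_pos'],1]
u=K[0,0]*X[0]/-X[2]+K[0,2];v=-K[1,1]*X[1]/-X[2]*1+K[1,2];print(u,v)
C=cloud('scene',d)
hsv=cv2.cvtColor(p,cv2.COLOR_BGR2HSV)
y0,x0=int(v)-45,int(u)-60
cv2.imwrite('pics/hold.png',cv2.resize(p[y0:y0+90,x0:x0+120],(800,600),interpolation=cv2.INTER_CUBIC))
print(x0,y0)
E
```

```text
[ 0.51872771 -0.01092934  0.10823965] [[ 0.986 -0.165 -0.002]
 [-0.165 -0.986  0.   ]
 [-0.002  0.    -1.   ]] 0.05946126808564722 34.99871850013733 [-0.53313144 -0.33780586 -4.88925057]
335.9133512401058 184.5059728494165
275 139
```

View pics/hold.png

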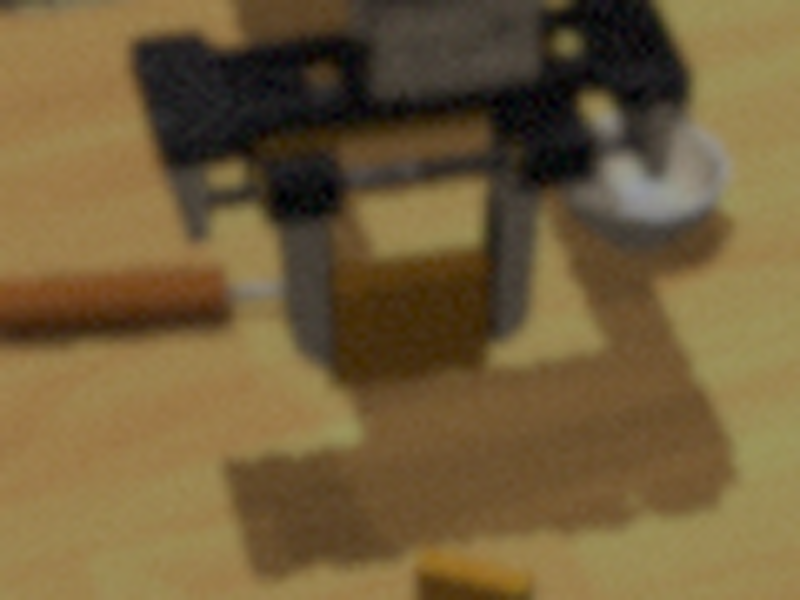

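The blank is held upright and centred between the pads (blank at about (410,315) in the crop). Carrying it to the jig.

Request:
send_rows:
  plan:
    - [[1, 0.113, -1, 0, 0.367], [1, 0.113, -1, 0, 0.367], [1, 0.113, -1, 0, 0.367], [1, 0.113, -1, 0, 0.367], [1, 0.113, -1, 0, 0.367], [1, 0.113, -1, 0, 0.367], [1, 0.113, -1, 0, 0.367]]

```text
t: 4.23
tool_pos: [0.5406, -0.213, 0.1068]
orientation: [-3.122, -0.335, 0.006]
force: [0.5, 0.2, -4.3]
opening: 0.0598
gripper_force: 35.0
```

Request:
send_rows:
  plan:
    - [[1, 0, -0.23, 0, 0], [1, 0, -0.23, 0, 0], [1, 0, -0.23, -0.1, 0], [1, 0, -0.23, -0.1, 0], [1, 0, -0.23, -0.1, 0], [1, 0, -0.23, -0.1, 0]]

```text
t: 4.73
tool_pos: [0.5417, -0.2554, 0.0887]
orientation: [-3.121, -0.344, 0.003]
force: [0.4, 0.1, -4.1]
opening: 0.0596
gripper_force: 35.0
```

```bash
python3 - <<'E'
from h import *
from scipy.spatial.transform import Rotation as R
s=telemetry.read_state();r=R.from_rotvec(s['orientation']).as_matrix();print(s['tool_pos'],np.degrees(np.arctan2(r[1,1],r[0,1])),s['opening'])
p,d=shot('scene','scene2')
cv2.imwrite('pics/j.png',cv2.resize(p[185:290,190:330],(800,600),interpolation=cv2.INTER_CUBIC))
# blank pos by depth: brass pixels
C=cloud('scene',d);h=cv2.cvtColor(p,cv2.COLOR_BGR2HSV)
m=(np.linalg.norm(C-(s['tool_pos']-[0,0,.005]),axis=2)<.045)&(h[...,1]>120)
P=C[m];a=np.radians(12.5);e=np.array([np.cos(a),np.sin(a)]);f=np.array([-e[1],e[0]])
Q=np.c_[(P[:,:2]-s['tool_pos'][:2])@e,(P[:,:2]-s['tool_pos'][:2])@f,P[:,2]]*1000
print(len(Q),np.percentile(Q,[2,25,50,75,98],axis=0).round(1))
E
```

```text
[ 0.54174786 -0.25535236  0.08866739] -77.43537977216407 0.05957314325828265
487 [[ -7.3 -30.4  60.4]
 [  4.2 -15.3  74.5]
 [  6.1  -0.   90.1]
 [  7.6  15.3 103.9]
 [  9.9  28.9 109.4]]
```

View pics/j.png

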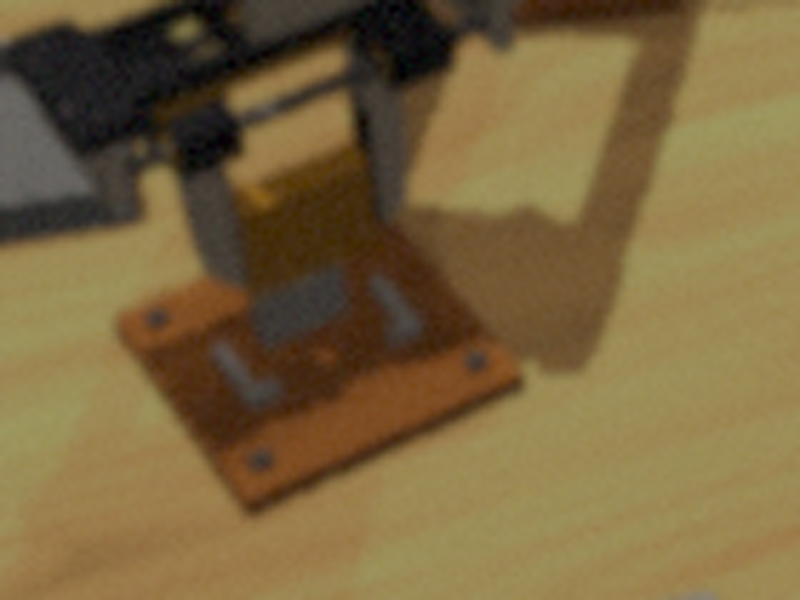

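Request:
send_rows:
  plan:
    - [[1, 0, 0, -0.1, 0], [1, 0, 0, -0.15, 0], [1, 0, 0, -0.2, 0], [1, 0, 0, -0.22, 0], [1, 0, 0, -0.235, 0], [1, 0, 0, -0.235, 0]]

```text
t: 5.28
tool_pos: [0.5424, -0.2567, 0.0429]
orientation: [-3.122, -0.342, 0.001]
force: [-0.3, -0.3, -3.8]
opening: 0.0599
gripper_force: 35.0
```

```bash
python3 - <<'E'
from h import *
p,d=shot('scene','scene3');s=telemetry.read_state();print(s['force'],s['tool_pos'])
cv2.imwrite('pics/j2.png',cv2.resize(p[185:290,190:330],(800,600),interpolation=cv2.INTER_CUBIC))
E
```

```text
[ 0.3280865   0.40443669 -4.85997541] [ 0.54275465 -0.25703257  0.04307746]
```

View pics/j2.png

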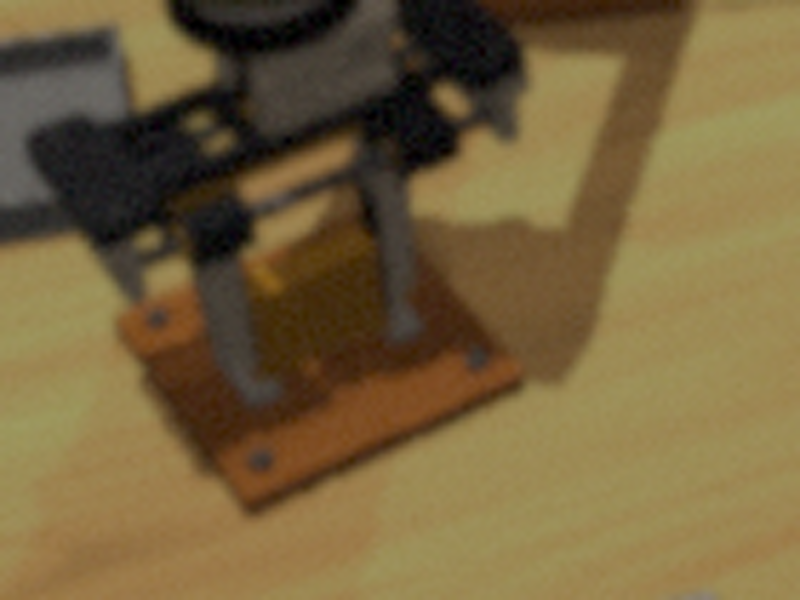

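The blank sits in the pocket between the lips with no side force. I'll lower the last millimetre and release.

Request:
send_rows:
  plan:
    - [[1, 0, 0, -0.01, 0], [1, 0, 0, -0.01, 0], [-1, 0, 0, -0.005, 0], [-1, 0, 0, -0.005, 0], [-1, 0, 0, -0.005, 0], [-1, 0, 0, -0.005, 0], [-1, 0, 0, -0.005, 0], [-1, 0, 0, -0.005, 0]]

```text
t: 6.0
tool_pos: [0.5425, -0.257, 0.0416]
orientation: [3.123, 0.342, 0.0]
force: [0.1, 0.9, -0.2]
opening: 0.0916
gripper_force: 0.0
```

Request:
send_rows:
  plan:
    - [[-1, 0, 0, 0.2, 0], [-1, 0, 0, 0.6, 0], [-1, 0, 0, 0.9, 0], [-1, 0, 0, 0.9, 0], [-1, 0, 0, 0.9, 0], [-1, 0, 0, 0.9, 0]]

```text
t: 6.5
tool_pos: [0.5452, -0.2585, 0.2286]
orientation: [3.117, 0.341, 0.013]
force: [0.4, -1.0, 0.5]
opening: 0.0928
gripper_force: 0.0
```

Request:
send_rows:
  plan:
    - [[-1, 0.12, 1, 0, 0.925], [-1, 0.12, 1, 0, 0.925], [-1, 0.12, 1, 0, 0.925], [-1, 0.12, 1, 0, 0.925], [-1, 0.12, 1, 0, 0.925], [-1, 0.12, 1, 0, 0.925], [-1, 0.12, 1, 0, 0.925], [-1, 0.12, 1, 0, 0.925], [-1, 0.12, 1, 0, 0.925]]

```text
t: 7.25
tool_pos: [0.5658, -0.0563, 0.22]
orientation: [-2.598, -1.763, 0.003]
force: [-0.2, -0.3, -0.8]
opening: 0.0932
gripper_force: 0.0
```

Request:
send_rows:
  plan:
    - [[-1, 0.12, 1, 0, 0], [-1, 0.12, 1, 0, 0], [-1, 0.12, 1, 0, 0], [-1, 0.12, 1, 0, 0], [-1, 0.12, 1, 0, 0], [-1, 0.12, 1, 0, 0]]

```text
t: 7.75
tool_pos: [0.5898, 0.149, 0.2203]
orientation: [-2.602, -1.756, -0.0]
force: [-0.1, -0.0, -0.1]
opening: 0.0934
gripper_force: 0.0
```

Request:
send_rows:
  plan:
    - [[-1, 0, 0.423, 0, 0], [-1, 0, 0.423, 0, 0], [-1, 0, 0.423, 0, 0], [-1, 0, 0.423, 0, 0], [-1, 0, 0.423, 0, 0], [-1, 0, 0.423, 0, 0]]

```text
t: 8.25
tool_pos: [0.5905, 0.2263, 0.221]
orientation: [2.606, 1.753, -0.002]
force: [-0.2, -1.1, 0.5]
opening: 0.0929
gripper_force: 0.0
```

```bash
python3 - <<'E'
from h import *
from scipy.spatial.transform import Rotation as R
s=telemetry.read_state();r=R.from_rotvec(s['orientation']).as_matrix();print(s['tool_pos'],np.degrees(np.arctan2(r[1,1],r[0,1])),s['opening'],s['q'])
p,d=shot('scene','scene4')
q=p[20:225,330:500]
cv2.imwrite('pics/s4.png',np.hstack([cv2.resize(p[100:220,380:500],(400,400),interpolation=cv2.INTER_CUBIC),cv2.resize(p[185:285,205:305],(400,400),interpolation=cv2.INTER_CUBIC)]))
E
```

```text
[0.59046832 0.2262913  0.22103758] -22.14018414186748 0.0929349832574582 [ 2.85204597e-01  2.24663082e-01  1.40933551e+00 -5.01567376e-04
  1.50855951e+00  6.71654924e-01]
```

View pics/s4.png

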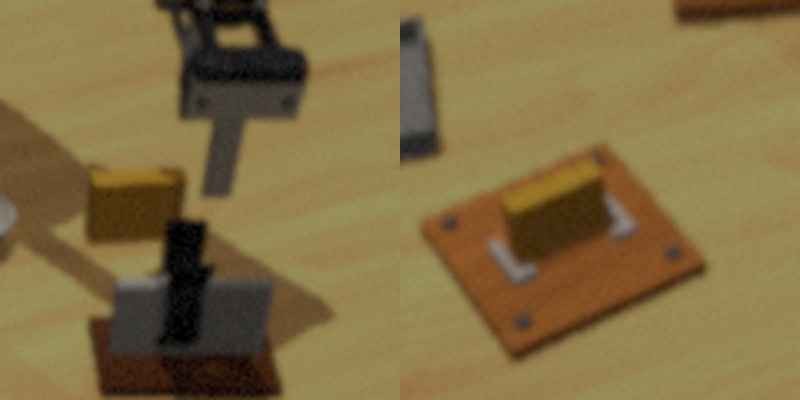

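The blank stands in the pocket (right crop), and the gripper is above the clip. Descending.

Request:
send_rows:
  plan:
    - [[-1, 0, 0, -0.2, 0], [-1, 0, 0, -0.4, 0], [-1, 0, 0, -0.52, 0], [-1, 0, 0, -0.52, 0], [-1, 0, 0, -0.52, 0], [-0.2, 0, 0, -0.52, 0], [-0.2, 0, 0, -0.52, 0], [-0.2, 0, 0, -0.52, 0], [-0.2, 0, 0, -0.52, 0], [-0.2, 0, 0, -0.52, 0], [-0.2, 0, 0, -0.52, 0]]
  force: 42

```text
t: 9.22
tool_pos: [0.5908, 0.2278, 0.1184]
orientation: [2.604, 1.757, 0.002]
force: [-0.8, -0.1, -0.6]
opening: 0.0583
gripper_force: 0.0
```

Request:
send_rows:
  plan:
    - [[-0.075, 0, 0, 0, 0], [-0.075, 0, 0, 0, 0], [0.054, -0.014, 0.006, 0, 0], [0.054, -0.014, 0.006, 0, 0], [0.183, -0.028, 0.011, 0, 0], [0.183, -0.028, 0.011, 0, 0], [0.312, -0.042, 0.017, 0, 0], [0.312, -0.042, 0.017, 0, 0], [1, -0.051, 0.021, 0, 0], [1, -0.051, 0.021, 0, 0], [1, -0.051, 0.021, 0, 0], [1, -0.051, 0.021, 0, 0], [1, -0.051, 0.021, 0, 0]]

```text
t: 10.3
tool_pos: [0.5802, 0.2326, 0.119]
orientation: [-2.604, -1.757, -0.002]
force: [-4.3, 1.0, 9.3]
opening: 0.0275
gripper_force: 41.6
```

Request:
send_rows:
  plan:
    - [[1, -0.018, 0.007, 0.01, 0], [1, -0.018, 0.007, 0.05, 0], [1, -0.018, 0.007, 0.15, 0], [1, -0.018, 0.007, 0.3, 0], [1, -0.018, 0.007, 0.45, 0], [1, -0.018, 0.007, 0.6, 0], [1, -0.018, 0.007, 0.65, 0], [1, -0.018, 0.007, 0.65, 0], [1, -0.018, 0.007, 0.65, 0]]

```text
t: 11.05
tool_pos: [0.5766, 0.2333, 0.247]
orientation: [-2.604, -1.757, 0.0]
force: [0.6, 0.7, -2.0]
opening: 0.0276
gripper_force: 41.5
```

```bash
cat > c.py <<'E'
from h import *
import sys
from scipy.spatial.transform import Rotation as R
t=sys.argv[1]
s=telemetry.read_state();r=R.from_rotvec(s['orientation']).as_matrix();T=s['tool_pos'];yaw=np.arctan2(r[1,1],r[0,1]);print(T,np.degrees(yaw),s['opening'],s['force'])
e=np.array([np.cos(yaw),np.sin(yaw)]);f=np.array([-e[1],e[0]])
for n in('scene','top'):
    p,d=shot(n,n+t);C=cloud(n,d)
    P=C[(np.linalg.norm(C[...,:2]-T[:2],axis=2)<.06)&(C[...,2]<T[2]-.02)&(C[...,2]>T[2]-.11)]
    if len(P):
        Q=np.c_[(P[:,:2]-T[:2])@e,(P[:,:2]-T[:2])@f,P[:,2]-T[2]]*1000
        print(n,len(Q));
        for lo in range(-110,-20,15):
            q=Q[(Q[:,2]>=lo)&(Q[:,2]<lo+15)]
            if len(q)>4:print(lo,len(q),np.percentile(q,[3,50,97],axis=0)[:,:2].round(1).tolist())
        print('minz',np.percentile(Q[:,2],1))
    # blank
    h=cv2.cvtColor(p,cv2.COLOR_BGR2HSV)
    m=(abs(C[...,0]-.54)<.06)&(abs(C[...,1]+.257)<.06)&(C[...,2]>.046)&(C[...,2]<.075)
    B=C[m];top=B[B[:,2]>np.percentile(B[:,2],95)-.01]
    print('blank',cv2.minAreaRect((top[:,:2]*1000).astype(np.float32)))
    m=(abs(C[...,0]-.54)<.08)&(abs(C[...,1]+.257)<.08)&(C[...,2]>.0065)&(C[...,2]<.075)
    print('board',cv2.minAreaRect((C[m][:,:2]*1000).astype(np.float32)))
p=cv2.imread(f'pics/scene{t}.png');c=viewer.calibration('scene');K=c['camera_matrix'];X=np.linalg.inv(c['extrinsics'])@np.r_[T-[0,0,.03],1]
u=int(K[0,0]*X[0]/-X[2]+K[0,2]);v=int(-K[1,1]*X[1]/-X[2]+K[1,2])
u=max(u,50);v=max(v,50)
cv2.imwrite(f'pics/crop{t}.png',cv2.resize(p[v-50:v+50,u-50:u+50],(600,600),interpolation=cv2.INTER_CUBIC))
E
python3 c.py 5
```

```text
[0.57657057 0.233263   0.24697055] -21.997212691868178 0.027579634568001617 [ 0.57035917  0.73112525 -1.96098396]
scene 448
-95 46 [[-12.6, -14.5], [-6.4, -7.5], [39.9, 12.9]]
-80 78 [[-13.5, -14.3], [39.3, -4.6], [43.2, 11.9]]
-65 94 [[-11.6, -14.3], [41.5, -4.5], [46.4, 11.5]]
-50 115 [[9.0, -15.5], [31.8, -2.0], [40.8, 11.4]]
-35 114 [[-8.7, -17.1], [14.0, -3.7], [25.5, 16.9]]
minz -91.35162493642326
blank ((544.3421630859375, -258.39923095703125), (22.789722442626953, 59.900123596191406), 14.893674850463867)
board ((540.1304321289062, -258.3148498535156), (136.69195556640625, 131.15130615234375), 12.125944137573242)
top 123
-95 12 [[-17.4, -17.1], [9.3, -14.0], [37.3, -0.9]]
-80 10 [[-16.8, -16.3], [11.3, -15.2], [35.9, -9.9]]
-65 19 [[-16.5, -16.7], [37.6, -13.3], [42.2, -5.2]]
-50 27 [[-15.0, -16.6], [25.4, -13.1], [35.5, -6.6]]
-35 55 [[-13.7, -18.6], [2.1, -11.9], [19.7, 8.7]]
minz -91.00275474176854
blank ((540.8123168945312, -259.0652160644531), (16.141586303710938, 60.59660339355469), 12.683905601501465)
board ((540.292236328125, -256.65850830078125), (157.52333068847656, 153.23477172851562), 0.5511123538017273)
```

View pics/crop5.png

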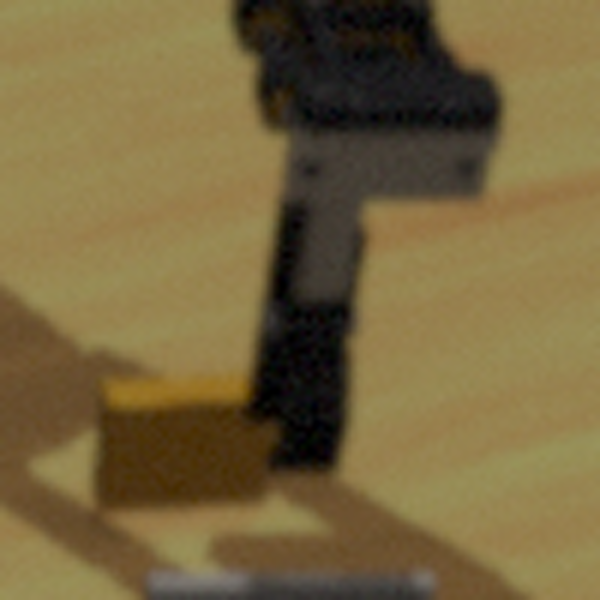

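The clip is held, upright, with its jaws fully open. Carrying it to a point above the jig.

Request:
send_rows:
  plan:
    - [[1, -0.1, -1, 0, 0.575], [1, -0.1, -1, 0, 0.575], [1, -0.1, -1, 0, 0.575], [1, -0.1, -1, 0, 0.575], [1, -0.1, -1, 0, 0.575], [1, -0.1, -1, 0, 0.575], [1, -0.1, -1, 0, 0.575]]

```text
t: 11.73
tool_pos: [0.5554, 0.031, 0.2452]
orientation: [-1.969, -2.444, 0.004]
force: [0.3, 0.7, -1.3]
opening: 0.0273
gripper_force: 41.8
```

Request:
send_rows:
  plan:
    - [[1, -0.1, -1, 0, 0], [1, -0.1, -1, 0, 0], [1, -0.1, -1, 0, 0], [1, -0.1, -1, 0, 0], [1, -0.1, -1, 0, 0], [1, -0.1, -1, 0, 0]]

```text
t: 12.23
tool_pos: [0.5356, -0.1709, 0.2459]
orientation: [-1.973, -2.443, 0.004]
force: [0.5, 0.3, -1.4]
opening: 0.0275
gripper_force: 41.8
```

Request:
send_rows:
  plan:
    - [[1, -0.063, -0.474, 0, 0], [1, -0.063, -0.474, 0, 0], [1, -0.063, -0.474, 0, 0], [1, -0.063, -0.474, 0, 0], [1, -0.063, -0.474, -0.25, 0], [1, -0.063, -0.474, -0.35, 0], [1, -0.063, -0.474, -0.35, 0], [1, -0.063, -0.474, -0.35, 0], [1, -0.063, -0.474, -0.35, 0]]

```text
t: 12.98
tool_pos: [0.5251, -0.2604, 0.1789]
orientation: [1.965, 2.45, 0.001]
force: [-0.3, -0.3, -0.1]
opening: 0.0272
gripper_force: 41.8
```

```bash
python3 c.py 6
```

```text
[ 0.52505679 -0.26042752  0.17893756] 12.547290059311164 0.027153395604558095 [-0.3463315  -0.30977862 -0.13572833]
scene 500
-110 5 [[-11.4, -14.2], [-9.4, -8.8], [-7.4, -3.0]]
-95 54 [[-12.5, -15.1], [-5.0, -6.7], [40.9, 11.6]]
-80 81 [[-11.1, -14.4], [40.3, -5.6], [43.9, 10.6]]
-65 98 [[-10.2, -14.5], [42.0, -5.1], [47.3, 12.6]]
-50 122 [[-7.7, -16.0], [33.0, -2.1], [41.2, 12.5]]
-35 140 [[-6.8, -17.0], [14.9, -4.6], [33.2, 15.1]]
minz -94.71642076807547
blank ((543.2584838867188, -258.7060546875), (21.865657806396484, 60.82706069946289), 13.423126220703125)
board ((539.8973999023438, -258.166015625), (135.91754150390625, 131.70440673828125), 11.980388641357422)
top 8
-80 5 [[32.1, 9.6], [34.4, 12.4], [37.4, 12.8]]
minz -84.17713186305038
blank ((537.8069458007812, -232.9976806640625), (8.6989164352417, 16.308488845825195), 62.48499298095703)
board ((530.548828125, -251.73008728027344), (168.4518585205078, 123.13966369628906), 19.535160064697266)
```

View pics/crop6.png

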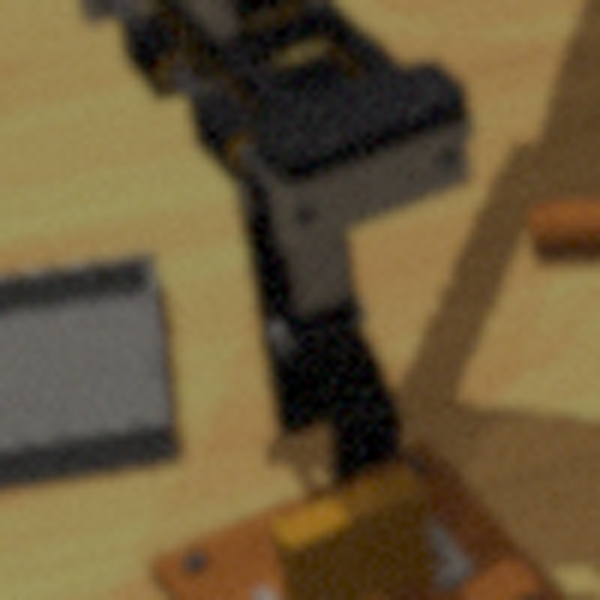

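The clip is centred over the blank and fence, with clearance on both sides (straight plate about 4 mm behind the fence, nose about 6 mm in front of the blank). Lowering.

Request:
send_rows:
  plan:
    - [[1, 0, 0, -0.06, 0], [1, 0, 0, -0.12, 0], [1, 0, 0, -0.18, 0], [1, 0, 0, -0.18, 0]]

```text
t: 13.42
tool_pos: [0.5221, -0.2604, 0.1376]
orientation: [-1.963, -2.446, 0.001]
force: [-0.6, 0.4, -1.9]
opening: 0.0275
gripper_force: 41.8
```

Request:
send_rows:
  plan:
    - [[1, 0, 0, -0.05, 0], [1, 0, 0, -0.1, 0], [1, 0, 0, -0.14, 0], [1, 0, 0, -0.165, 0], [1, 0, 0, -0.165, 0], [1, 0, 0, -0.165, 0]]

```text
t: 13.92
tool_pos: [0.524, -0.2615, 0.1083]
orientation: [-1.966, -2.45, 0.0]
force: [-0.5, -0.2, -1.0]
opening: 0.0275
gripper_force: 41.9
```

```bash
python3 c.py 7 | grep -v top
```

```text
[ 0.52396735 -0.26152776  0.10829891] 12.495445077011953 0.027493547757275444 [-0.51429346 -0.1501945  -0.99270605]
scene 1371
-110 539 [[-44.0, -55.0], [16.3, -19.3], [54.7, 53.9]]
-95 267 [[-35.1, -49.2], [27.1, -14.5], [53.4, 50.8]]
-80 112 [[15.1, -31.1], [27.5, -11.3], [44.4, 27.0]]
-65 166 [[-6.9, -31.1], [27.3, -10.2], [46.4, 26.6]]
-50 165 [[-6.4, -27.8], [29.5, -2.9], [41.8, 23.2]]
-35 122 [[-7.0, -17.2], [15.2, -5.0], [30.0, 16.0]]
minz -100.31408391957288
blank ((539.068603515625, -260.1949768066406), (46.705528259277344, 37.04267883300781), 0.5295476317405701)
board ((541.0614013671875, -257.7467956542969), (135.1629638671875, 131.7295684814453), 12.554877281188965)
-110 145 [[-56.2, -7.9], [17.9, 27.1], [54.6, 57.1]]
-95 103 [[-48.0, 7.4], [22.3, 34.9], [55.5, 56.0]]
-80 5 [[19.7, 12.2], [34.1, 13.8], [37.9, 28.4]]
minz -109.1694751953785
blank ((538.4913940429688, -229.78001403808594), (2.83853816986084, 6.24398946762085), 64.81818389892578)
board ((536.4571533203125, -237.56138610839844), (164.14625549316406, 121.11357116699219), 24.004043579101562)
```

View pics/crop7.png

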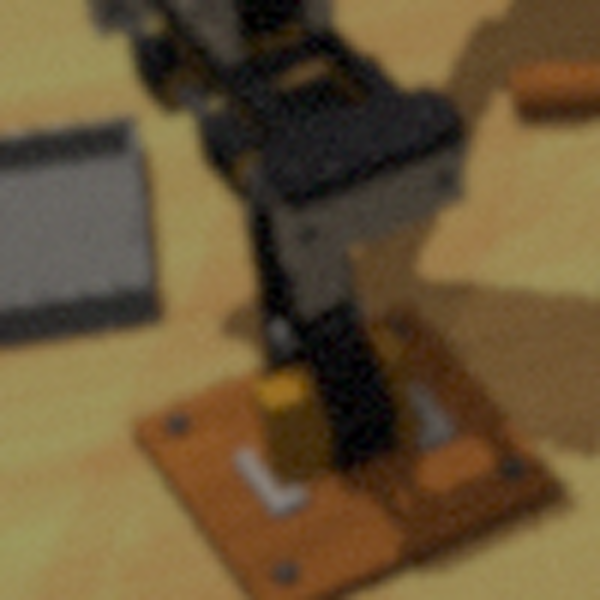

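The clip straddles the blank and fence without contact. I'll bring the straight plate up to the fence, then release gradually, moving along so the straight plate stays put.

Request:
send_rows:
  plan:
    - [[1, 0.012, 0.003, 0, 0], [1, 0.022, 0.005, 0, 0], [1, 0.022, 0.005, 0, 0], [1, 0.022, 0.005, 0, 0]]

```text
t: 14.35
tool_pos: [0.5287, -0.2605, 0.1088]
orientation: [1.966, 2.45, 0.0]
force: [0.5, 0.2, -1.8]
opening: 0.0276
gripper_force: 41.9
```

Request:
send_rows:
  plan:
    - [[0.355, 0.005, 0.001, 0, 0], [0.355, 0.005, 0.001, 0, 0], [0.269, 0.015, 0.003, 0, 0], [0.269, 0.015, 0.003, 0, 0], [0.183, 0.024, 0.005, 0, 0], [0.183, 0.024, 0.005, 0, 0], [0.097, 0.034, 0.007, 0, 0], [0.097, 0.034, 0.007, 0, 0], [0.011, 0.044, 0.01, 0, 0], [0.011, 0.044, 0.01, 0, 0], [0.011, 0.044, 0.01, 0, 0]]

```text
t: 15.27
tool_pos: [0.5377, -0.2585, 0.1088]
orientation: [1.966, 2.45, 0.001]
force: [0.3, -0.1, -0.5]
opening: 0.0458
gripper_force: 0.0
```

```bash
python3 c.py 8 | grep -v top
```

```text
[ 0.537705   -0.25853694  0.10883874] 12.506278166672491 0.045828155902596444 [ 0.29050203 -0.09408781 -0.50313886]
scene 1434
-110 743 [[-44.6, -54.0], [20.9, -10.9], [54.1, 53.9]]
-95 218 [[-20.2, -45.1], [11.3, -13.5], [47.6, 45.3]]
-80 101 [[-0.6, -31.6], [10.2, -12.3], [28.9, 25.9]]
-65 170 [[-15.3, -30.6], [10.6, -9.3], [29.5, 26.9]]
-50 144 [[-16.5, -27.6], [13.9, -5.6], [24.4, 22.5]]
-35 58 [[-19.7, -17.6], [3.5, -13.0], [15.2, 1.0]]
minz -100.85826033183343
blank ((545.0748291015625, -264.7027893066406), (52.13337326049805, 24.939876556396484), 50.74479293823242)
board ((539.688720703125, -258.6053161621094), (135.80902099609375, 131.0659637451172), 11.519819259643555)
-110 156 [[-56.4, 7.5], [19.3, 30.4], [53.3, 56.4]]
-95 81 [[-55.7, 7.0], [20.2, 30.2], [50.0, 56.7]]
minz -103.04161724071038Traceback (most recent call last):
  File "c.py", line 20, in <module>
    B=C[m];top=B[B[:,2]>np.percentile(B[:,2],95)-.01]
                        ~~~~~~~~~~~~~^^^^^^^^^^^
    return _quantile_unchecked(
        a, q, axis, out, overwrite_input, method, keepdims, weights)
    return _ureduce(a,
                    func=_quantile_ureduce_func,
    ...<5 lines>...
                    overwrite_input=overwrite_input,
                    method=method)
    r = func(a, **kwargs)
    result = _quantile(arr,
                       quantiles=q,
    ...<2 lines>...
                       out=out,
                       weights=wgt)
    slices_having_nans = np.isnan(arr[-1, ...])
                                  ~~~^^^^^^^^^
IndexError: index -1 is out of bounds for axis 0 with size 0
```

Released, with no pad force. I'll open fully, lift clear and check.

Request:
send_rows:
  plan:
    - [[-1, 0, 0, 0, 0], [-1, 0, 0, 0, 0], [-1, 0, 0, 0, 0], [-1, 0, 0, 0, 0], [-1, 0, 0, 0, 0], [-1, 0, 0, 0, 0], [-1, 0, 0, 0, 0], [-1, 0, 0, 0, 0]]

```text
t: 16.03
tool_pos: [0.5372, -0.2585, 0.1086]
orientation: [-1.966, -2.45, 0.0]
force: [0.2, 0.8, 0.6]
opening: 0.0917
gripper_force: 0.0
```

Request:
send_rows:
  plan:
    - [[-1, 0, 0, 0.1, 0], [-1, 0, 0, 0.3, 0], [-1, 0, 0, 0.7, 0], [-1, 0, 0, 0.7, 0], [-1, 0, 0, 0.7, 0], [-1, 0, 0, 0.7, 0], [-1, -0.9, 0.5, 0.7, 0], [-1, -0.9, 0.5, 0.7, 0], [-1, -0.9, 0.5, 0.7, 0], [-1, -0.9, 0.5, 0.7, 0], [-1, -0.9, 0.5, 0.7, 0], [-1, -0.9, 0.5, 0.7, 0], [-1, -0.9, 0.5, 0.7, 0], [-1, -0.9, 0.5, 0.7, 0]]

```text
t: 17.2
tool_pos: [0.3573, -0.1586, 0.248]
orientation: [1.966, 2.45, 0.0]
force: [0.0, -1.3, 0.3]
opening: 0.0928
gripper_force: 0.0
```

```bash
python3 - <<'E'
from h import *
a=np.radians(12.5);e=np.array([np.cos(a),np.sin(a)]);f=np.array([-e[1],e[0]])
ims=[]
for n,o,b in(('scene',[.5405,-.2585],(200,170)),('top',[.5376,-.2583],(345,150))):
    p,d=shot(n,n+'9');C=cloud(n,d);u=(C[...,:2]-o)@e*1e3;v=(C[...,:2]-o)@f*1e3;z=C[...,2]*1e3
    near=(abs(u)<60)&(abs(v)<60);br=near&(z>54)&(z<68)&(abs(v)>16)&(abs(v)<36)&(u>-8)
    r=cv2.minAreaRect(np.c_[u[br],v[br]].astype(np.float32));print(n,'blank top',r,br.sum())
    h=near&(z>75);print('clip z max',np.percentile(z[h],99),'u',np.percentile(u[h],[2,98]),'v',np.percentile(v[h],[2,98]))
    k=near&(z>100);print('handles u',np.percentile(u[k],[2,98]),'v',np.percentile(v[k],[2,98]))
    ims.append(cv2.resize(p[b[1]:b[1]+110,b[0]:b[0]+100],(400,440),interpolation=cv2.INTER_CUBIC))
cv2.imwrite('pics/end.png',np.hstack(ims))
E
```

```text
scene blank top ((0.5113506317138672, -1.542348861694336), (17.89672088623047, 59.01739501953125), 1.364417552947998) 65
clip z max 120.53301838386987 u [-23.82249875  15.42924009] v [-15.77214022  15.23497402]
handles u [-24.23372139  16.50670283] v [-14.42283971  14.59488084]
top blank top ((0.1395125389099121, -1.0205669403076172), (60.02696228027344, 15.651592254638672), 89.6118392944336) 41
clip z max 123.09094060650361 u [-23.74607636  15.30727545] v [-15.85189492  16.1649465 ]
handles u [-23.76565071  15.53416527] v [-15.01145406  15.01011023]
```

View pics/end.png

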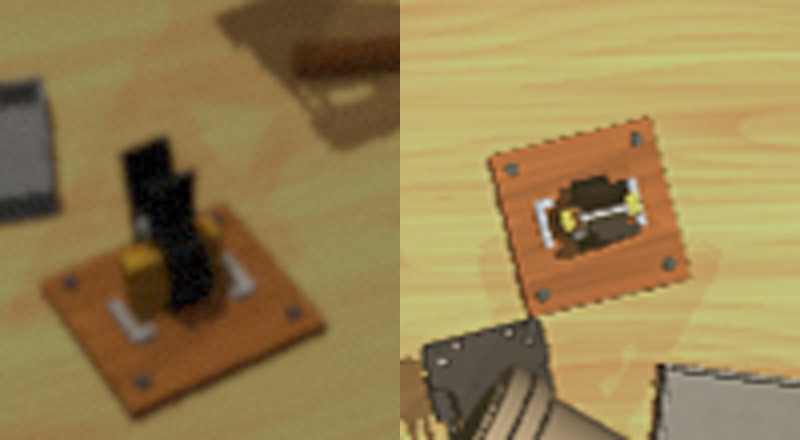

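The clip grips the blank and fence over the middle. The blank is at jig (0.3,-1.3) mm and square, and the clip's top at about 120 mm puts its origin at about 77 mm. The arm is clear, so I'm handing in.

```bash
python3 -c "
from h import *
print(order.close_job())"
```

```text
the job is handed in; nothing more can be done
None
```

The blank stands square in the jig's pocket with the spring clip holding it against the fence. The job was handed in at about 17 s with the arm clear and no bystander touched. Before handing in, the cameras put the blank about 0.3 mm off the fence and 1.3 mm off centre, with the clip's origin about 77 mm above the jig's underside. I couldn't measure the clip's pressing force, and no verdict came back.

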